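# Fit the mower's battery pack and close its case

## Robot

A 7-joint arm with a two-finger parallel gripper is mounted at the origin on the work surface. World frame = base frame: x ahead of the robot, y to its left, z up, the work surface at z = 0. Lengths are in m, angles in rad, forces in N, time in s.
With the tool pointing down it reaches from about 0.4 to 0.85 m from the base axis. Payload 4.5 kg.
Tool frame: the origin (TCP) lies between the finger pads; the fingertips stand 14 mm ahead of it and the grasp point (between the pads) lies 5 mm behind it; z points along the fingers, y is the line along which they close (so a half turn about z gives the same grasp; the last joint's range is limited). The gripper opens to 88 mm and grips with 3 to 60 N. Pads are 18 mm wide; open, the fingers measure 123 mm over their backs; the gripper's body (75 mm by 187 mm) begins 45 mm behind the grasp point.
Start: joints at [-1.081, 0.689, -0.195, 1.565, 0.157, 0.902, -0.215], TCP at [0.275, 0.561, 0.253] pointing down, gripper open.
Joint ranges: [-3.01, 3.01], [-0.46, 2.08], [-1.47, 1.51], [0.13, 2.56], [-1, 4.14], [0.04, 2.09], [-2.66, 2.66]. Speed limits (rad/s): [2.57, 2.57, 3.14, 3.14, 3.14, 3.14, 3.14].

## Interface

Orientations are given as a unit quaternion [w, x, y, z].
In Python, from bench import robot gives the robot as it stands.
- The arm moves only by the tool step_arm, never from a script. Its arguments are lists of equal length, an entry for each row: "delta_pos": the shift along the tool's x, y, z as a fraction of full scale, a list of three; "roll": the turn about the tool's z as a fraction of full scale. In form: {"delta_pos": [[x, y, z], ...], "roll": [roll, ...]}. A call has 1 to 8 rows; each row shifts and turns the commanded pose from where the row before left it, along the tool's axes as they then stand; what a row does not reach is not made up. Full scale, the value 1, is 2.5 cm for a shift and 6 degrees for a turn. A row lasts 1/12 s, in which the tool goes at most 41.7 mm and 7.16 degrees, less where a joint would pass 70% of its speed; a pose out of reach is approached as far as the arm can. A call with a number of a shift or a turn outside -1 to 1 is refused whole. A call with a gripper value outside its range is refused whole. "fingers" is the opening, from 0 (shut) to 1 (fully open), set as the call begins (left out, the last holds). The fingers move at their own pace and stop on an object; "squeeze" is the grip in N (left out, the last holds). Time passes only in rows, so rows that do not move let the fingers close. It gives the time, the measured TCP pose, the force, the opening and the grip force at its end, in the units of the state.
- robot.observe(): the state, without advancing time (a new reading comes with each control period).
- robot.snapshot(name): name is "scene" or "top" or "wrist"; returns (picture, depth): 384x512x3 uint8, red, green, blue; 384x512 float32, m along the optical axis (not along the pixel's ray), 0 where there is no reading.
- robot.get_calibration(name): a dict with "mtx" (3x3 intrinsics, pixels), "rvec" (rotation vector, rad) and "tvec" (3), from world to camera coordinates, as OpenCV has them. Camera axes: x right, y down, z forward; pixel columns grow to the right and rows downward; lengths in m; the calibration is good to about 2 mm. A picture is of the moment at which its call begins: read the wrist's pose just before it. get_calibration takes no time and is no camera call; for the wrist camera it gives the pose at the moment of the call.
- robot.job_done(): hands the job in; it is judged then, once.
The state is a dict: "time": time; "joint_positions": joint angles; "joint_vel": joint speeds; "effort": joint torques, N m; "position": TCP position; "ee_rot": TCP orientation; "wrist_force": force on the tool from outside, world axes, zero at the start; "ft_torque": the same for the moment, N m; "opening": opening from 0.0 (shut) to 1.0 (fully open); "finger_force": force on a finger pad.
Only numpy, scipy, OpenCV 4.12 (cv2) and the standard library are available. Lean on these libraries where they do the work, as an engineer would, in place of code of your own. Each camera call takes 0.05 s, during which the arm holds its last target. There are 200 camera calls.

## Task

Lower the battery pack with the orange grip into the bay of the open battery case, without dropping it, so that it sits flat on the bay floor and is let go. Then swing the upper half of the case over, without slamming it, until the two halves are fully home, rim on rim all round. Leave the blue pack and everything else on the bench where they are.

Things in the scene. Friction and masses are not known exactly. Their poses are not given: they have to be found in the camera images.
- pack_orange: battery pack, black with orange bands and orange carrying grip: black body 110 (x) by 64 (y) by 45 high (z); on its top, centred, a solid grip bar 80 long (x), 18 thick (y), 22 high, so 67 high in all. About 0.55 kg. Origin: centre of the underside, z up. The two ends are alike for fitting.
- pack_orange_grip (a point): centre of the top face of the orange grip bar, 67 above the pack's underside; axes as the pack
- pack_blue: battery pack, black with blue bands and blue carrying grip: black body 110 (x) by 64 (y) by 45 high (z); on its top, centred, a solid grip bar 80 long (x), 18 thick (y), 22 high, so 67 high in all. About 0.55 kg. Origin: centre of the underside, z up. The two ends are alike for fitting. Not wanted here.
- case: lower half of the mower's battery case: black open-topped shell fixed in an aluminium cradle plate (210 x 180 x 10). Origin: centre of the plate's underside on the bench, z up; x along the hinge, y to the hinge side. Shell outline 170 (x) by 150 (y), walls 5, rim 60 and inner floor 16 above the bench. A tab 44 wide sticks out 22 from the front (-y) wall at the rim.
- bay (a point): centre of the floor of the battery bay in the lower half, 16 above the bench; axes as the case. The bay is 115 (x) by 69 (y) between orange ribs 25 high, their tops flared outwards to 32 above the bay floor; the pack's long side goes along x, either way round.
- lid (a joint): angle (rad) of the case's upper half about its hinge on the case's +y rim: 0 = closed, rim on rim; pi/2 = upright; 1.7 to 2.0 at the start, leaning away to +y. Stiff hinge: it stays at any angle and takes 2 to 4 N at the front edge to move. Closed, it is a grey shell 170 x 150 x 40 high, open below, top 100 and inner roof 95 above the bench.
- lid_hinge (a point): middle of the hinge line: in the case frame at y = +75, z = 60; axes turn with the upper half
- lid_front (a point): middle of the upper half's outer top edge at the side away from the hinge: when closed, in the case frame at y = -75, z = 100; moves with the upper half, axes too (as the case's when closed). An orange tab 44 wide, 8 thick sticks out 22 from the front wall, its middle 35 below this edge.
- wheel: spare black mower wheel lying flat, 130 diameter, 45 high (origin: centre of its underside). Leave alone.
- screwdriver: screwdriver lying on the bench, 200 long. Leave alone.
- brush: hand brush lying on the bench, 190 long. Leave alone.
- mug: blue mug, 80 diameter, 95 high (origin: centre of its underside). Leave alone.
- spray_can: yellow spray can, 60 diameter, 170 high (origin: centre of its underside). Leave alone.
There are look-alikes about, which are no part of the job. Leave any red look-alike of the pack_orange alone.

How it is judged:
On the way, in this order (a step that is already met when the one before it is completed fails the run):
1. the orange-gripped pack sits flat in the bay, let go, with the case still open (x of pack_orange in the frame of bay between -0.006 and 0.006 m and y of pack_orange in the frame of bay between -0.006 and 0.006 m and z of pack_orange in the frame of bay between -0.004 and 0.004 m and angle between the x axis of pack_orange and the x axis of bay, either way round below 0.08 rad and angle between pack_orange's own z axis and vertical below 0.05 rad and contact force between the fingers and pack_orange below 0.3 N and value of joint lid above 1 rad), for 0.2 s.
2. the upper half is closed, rim on rim (value of joint lid below 0.02 rad), for 0.2 s.
At the end, for the whole second after the job is handed in: The orange-gripped pack rests in the bay: within 6 mm of its centre in x and y, underside within 4 mm of the floor, in line within 0.08 rad either way round, tilted under 0.05 rad. The upper half is closed to less than 0.02 rad (about 3 mm at the front edge). Both are at rest (x of pack_orange in the frame of bay between -0.006 and 0.006 m and y of pack_orange in the frame of bay between -0.006 and 0.006 m and z of pack_orange in the frame of bay between -0.004 and 0.004 m and angle between the x axis of pack_orange and the x axis of bay, either way round below 0.08 rad and angle between pack_orange's own z axis and vertical below 0.05 rad and value of joint lid below 0.02 rad and linear speed of pack_orange below 0.02 m/s and velocity of joint lid below 0.05 rad/s); the robot touches nothing.
It fails at once if the orange-gripped pack falls (moves faster than 0.5 m/s with no finger on it) (contact force between the fingers and pack_orange below 0.05 N and linear speed of pack_orange above 0.5 m/s).
It fails at once if the upper half is slammed (closes faster than 3 rad/s) (velocity of joint lid below -3 rad/s).
It fails at once if the blue pack or another thing on the bench is moved by more than 30 mm (distance of any of pack_blue, wheel, screwdriver, brush, mug, spray_can from where it was at the start of the episode above 0.03 m).
It also fails if it takes over 58 s, if anything falls off the work surface, if the arm or the gripper's body presses on something with over 40 N, if the wrist force passes 120 N, or if a joint passes its speed limit or range.

## Working session

There is one attempt and no reset: what is moved stays moved. The work goes in short steps, Python scripts to look and compute and a tool call to move; the robot and the scene stay as the last step left them, time stands still between calls to the robot, and variables do not carry over. Pictures are saved under pics/ and viewed, at most 10 in all, crops included, and the job is handed in when it is done.

Besides the shell and the picture viewer there is one more tool, called after ">>>" as name([rows], argument=value, ...), one row to a line, values as JSON. step_arm: Moves the arm, as the interface text tells. Its arguments: {"type":"object","properties":{"delta_pos":{"type":"array","items":{"type":"array","items":{"type":"number"}}},"roll":{"type":"array","items":{"type":"number"}},"fingers":{"type":"number"},"squeeze":{"type":"number"}},"required":["delta_pos","roll"]}

```bash
mkdir -p pics; ls
cat > h.py <<'E'
import numpy as np, cv2
from bench import robot
def snap(n,f=None):
    c=robot.get_calibration(n); p,d=robot.snapshot(n)
    if f: cv2.imwrite('pics/'+f,p[:,:,::-1])
    return p,d,c
def world(d,c):
    K=np.array(c['mtx']);R=cv2.Rodrigues(np.array(c['rvec'],float))[0];t=np.array(c['tvec'],float).ravel()
    v,u=np.mgrid[:d.shape[0],:d.shape[1]]
    P=np.stack([(u-K[0,2])/K[0,0]*d,(v-K[1,2])/K[1,1]*d,d],-1)
    return (P-t)@R
E
python3 - <<'E'
from h import *
s=robot.observe();print(s['position'],s['ee_rot'],s['time'])
a,d,c=snap('top');b,_,_=snap('scene')
np.savez('top.npz',a=a,d=d,w=world(d,c))
im=np.vstack([a,b])[:,:,::-1]
cv2.imwrite('pics/a.png',a[:,:,::-1]);cv2.imwrite('pics/b.png',b[:,:,::-1])
print(c)
E
```

```text
pics
[0.27488919 0.56061651 0.25190215] [-1.54350062e-04  2.25930805e-01  9.74142898e-01 -9.27873405e-04] 0.0
{'mtx': array([[400.82999575,   0.        , 261.65378069],
       [  0.        , 400.82999575, 186.83273557],
       [  0.        ,   0.        ,   1.        ]]), 'rvec': array([ 2.17677777, -2.1201565 ,  0.15833139]), 'tvec': array([-0.01436994,  0.49576967,  1.14936613])}
```

View pics/a.png

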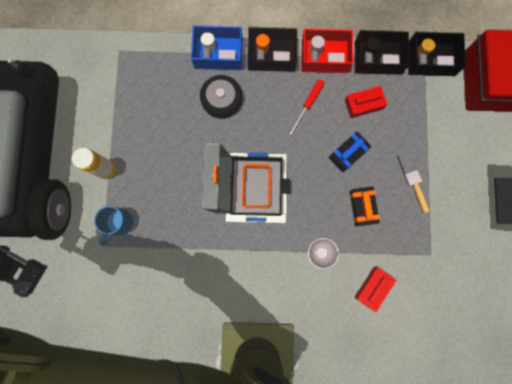

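View pics/b.png

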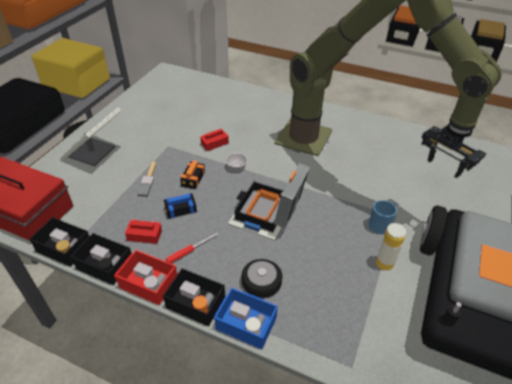

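The top view has the base at the bottom: +x is up and +y is left. The orange pack is at about (365,206) and the blue pack at (350,151). The case is at about (258,187), with its lid leaning left (+y). Next I'll measure these with colour and depth.

Run:
```python
from h import *
z=np.load('top.npz');a,d,w=z['a'],z['d'],z['w']
hsv=cv2.cvtColor(a,cv2.COLOR_RGB2HSV)
v,u=np.mgrid[:384,:512]
def rect(m,n):
    p=w[m]; r=cv2.minAreaRect((p[:,:2]*1000).astype(np.float32)); print(n,m.sum(),np.round(r[0],1),np.round(r[1],1),round(r[2],1),'z',np.round(np.percentile(p[:,2],[5,50,95]),4),'mean',p[:,:2].mean(0).round(4))
org=(hsv[:,:,0]>4)&(hsv[:,:,0]<20)&(hsv[:,:,1]>150)&(hsv[:,:,2]>90)
pk=(abs(u-365)<22)&(abs(v-206)<26)
print('bench z',np.median(w[(abs(u-330)<10)&(abs(v-220)<5)][:,2]))
rect(pk&(w[:,:,2]>.056),'grip top')
rect(pk&(w[:,:,2]>.035),'body')
rect(pk&org&(w[:,:,2]>.056),'grip org')
cs=(u>215)&(u<300)&(v>145)&(v<230)
print(np.histogram(w[cs][:,2],bins=np.arange(-.01,.25,.005)))
rect(cs&org&(u>238)&(u<276),'ribs')
rect(cs&(w[:,:,2]>.053)&(w[:,:,2]<.067)&(u>232),'rim')
rect(cs&(w[:,:,2]>.005)&(w[:,:,2]<.015),'plate')
rect(cs&(w[:,:,2]<.022)&(w[:,:,2]>.012)&(u>240)&(u<275),'floor')
lid=(u>195)&(u<235)&(v>140)&(v<215)&(w[:,:,2]>.07)
rect(lid,'lid')
p=w[lid]; 
for h in np.arange(.07,.25,.02):
    q=p[abs(p[:,2]-h)<.01]
    if len(q): print(round(h,3),len(q),q.min(0).round(3),q.max(0).round(3))
cv2.imwrite('pics/c.png',cv2.resize(a[130:240,190:390,::-1],None,fx=4,fy=4,interpolation=cv2.INTER_CUBIC))
```

```text
bench z 0.000998814565260589
grip top 202 [ 375.3 -170. ] [ 76.9 346.8] 28.5 z [0.0595 0.0661 0.073 ] mean [ 0.442  -0.2894]
body 853 [ 418.8 -163.9] [111.9 360.5] 12.0 z [0.0412 0.0456 0.0684] mean [ 0.4462 -0.2996]
grip org 194 [ 375.3 -170. ] [ 76.9 346.8] 28.5 z [0.0594 0.0659 0.0701] mean [ 0.4467 -0.3013]
(array([  18,  882, 1217,  423, 1086, 1127,   95,   70,  152,  105,  173,
        195,   60,  469,  566,   86,    3,    5,   10,    6,   11,    5,
          5,    3,    4,    8,    8,    6,    3,    5,    4,    3,    8,
          3,    5,    1,    2,    4,    5,    2,    1,    1,   19,  111,
         23,    7,    6,   11,    0,    0,    0]), array([-0.01 , -0.005,  0.   ,  0.005,  0.01 ,  0.015,  0.02 ,  0.025,
        0.03 ,  0.035,  0.04 ,  0.045,  0.05 ,  0.055,  0.06 ,  0.065,
        0.07 ,  0.075,  0.08 ,  0.085,  0.09 ,  0.095,  0.1  ,  0.105,
        0.11 ,  0.115,  0.12 ,  0.125,  0.13 ,  0.135,  0.14 ,  0.145,
        0.15 ,  0.155,  0.16 ,  0.165,  0.17 ,  0.175,  0.18 ,  0.185,
        0.19 ,  0.195,  0.2  ,  0.205,  0.21 ,  0.215,  0.22 ,  0.225,
        0.23 ,  0
[... 195 characters left out ...]
]
plate 1509 [496.5   1.9] [233.4 255.2] 89.5 z [0.0063 0.0124 0.0148] mean [0.4867 0.0057]
floor 1329 [498.   11.1] [204.  100.2] 1.6 z [0.0126 0.0156 0.0196] mean [0.4975 0.0091]
lid 1195 [444.5 101.3] [290.6 107.9] 20.0 z [0.1178 0.2052 0.2273] mean [0.4949 0.1256]
0.07 8 [0.416 0.092 0.07 ] [0.58  0.121 0.08 ]
0.09 34 [0.414 0.094 0.08 ] [0.584 0.131 0.099]
0.11 25 [0.414 0.097 0.101] [0.582 0.135 0.119]
0.13 22 [0.414 0.099 0.12 ] [0.583 0.118 0.139]
0.15 26 [0.414 0.103 0.14 ] [0.581 0.139 0.158]
0.17 20 [0.414 0.104 0.162] [0.582 0.144 0.179]
0.19 23 [0.414 0.107 0.18 ] [0.581 0.15  0.2  ]
0.21 954 [0.414 0.11  0.2  ] [0.582 0.15  0.219]
0.23 70 [0.477 0.113 0.221] [0.52  0.122 0.232]
```

View pics/c.png

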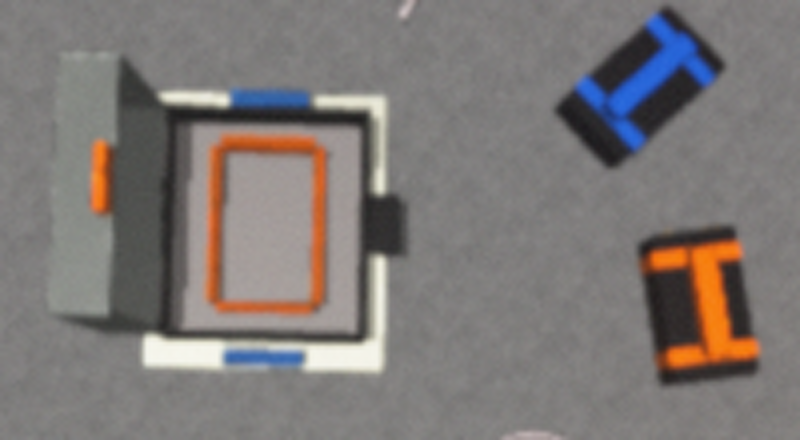

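The crop shows the pack's long axis running close to world x, with a tilt of a few degrees. The bay frame is nearly aligned with the world axes. I'll refine both poses with the edge outliers removed.

```bash
cat >> h.py <<'E'
def org(a):
    hsv=cv2.cvtColor(a,cv2.COLOR_RGB2HSV)
    return (hsv[:,:,0]>3)&(hsv[:,:,0]<20)&(hsv[:,:,1]>150)&(hsv[:,:,2]>90)
def onplane(m,c,h):
    "pixels of mask cast onto z=h"
    K=np.array(c['mtx']);R=cv2.Rodrigues(np.array(c['rvec'],float))[0];t=np.array(c['tvec'],float).ravel()
    v,u=np.nonzero(m); o=-R.T@t
    r=np.stack([(u-K[0,2])/K[0,0],(v-K[1,2])/K[1,1],np.ones(len(u))],1)@R
    return (o+r*((h-o[2])/r[:,2])[:,None])[:,:2]
def rect(p,n):
    (x,y),(w,h),g=cv2.minAreaRect((p*1000).astype(np.float32))
    if w<h: w,h,g=h,w,g-90
    g=(g+90)%180-90
    print(n,len(p),'c',round(x,1),round(y,1),'size',round(w,1),round(h,1),'yaw',round(g,2))
    return x/1000,y/1000,np.radians(g)
def big(m):
    n,l,s,_=cv2.connectedComponentsWithStats(m.astype(np.uint8)); return l==1+np.argmax(s[1:,4])
E
python3 - <<'E'
from h import *
z=np.load('top.npz');a,w=z['a'],z['w'];c=robot.get_calibration('top')
v,u=np.mgrid[:384,:512]
pk=(abs(u-365)<24)&(abs(v-206)<28)
near=lambda m,lo,hi:m&(w[:,:,2]>lo)&(w[:,:,2]<hi)
rect(onplane(big(near(pk,.057,.078)),c,.067),'grip')
rect(onplane(big(near(pk,.03,.08)),c,.045),'body')
cs=(u>238)&(u<276)&(v>150)&(v<225)
rect(onplane(big(org(a)&cs),c,.048),'ribs')
pl=(u>222)&(u<300)&(v>145)&(v<230)&(a.min(2)>190)
rect(onplane(pl,c,.010),'plate')
E
```

```text
grip 188 c 448.4 -303.9 size 79.2 19.9 yaw 8.75
body 857 c 448.6 -303.9 size 110.3 67.4 yaw 8.63
ribs 332 c 498.2 15.4 size 127.4 82.0 yaw 1.32
plate 398 c 498.7 15.3 size 208.3 176.6 yaw 0.38
```

Checks: the grip measures 79x20, the body 110x67 and the plate 208x177, which all match the given sizes. The pack is at (0.4485, -0.304) with yaw 8.7°, and the bay at (0.4985, 0.0153) with yaw about 1°. I'll add a small row planner.

```bash
cat > plan.py <<'E'
import sys,json
from h import *
def plan(wps,smax=.95):
    "wps: x,y,z,yaw of tool y axis (deg) ; prints rows for step_arm, tool pointing down"
    s=robot.observe();w,x,y,z=s['ee_rot'];P=np.array(s['position'])
    yw=np.degrees(np.arctan2(1-2*(x*x+z*z),2*(x*y-w*z)))
    print('t',round(s['time'],2),'at',P.round(4),'yaw',round(yw,2),'j',np.round(s['joint_positions'],2))
    dp,ro=[],[]
    for X,Y,Z,W in wps:
        D=np.array([X,Y,Z])-P; dy=(W-yw+180)%360-180
        n=int(np.ceil(max(np.linalg.norm(D)/.025/smax,abs(dy)/6/smax,1)))
        for i in range(n):
            a=np.radians(yw); ey=np.array([np.cos(a),np.sin(a),0]); ez=np.array([0,0,-1.]); ex=np.cross(ey,ez)
            d=D/n; r=np.array([d@ex,d@ey,d@ez])/.025
            dp.append([round(float(q),2) for q in r]); ro.append(round(-dy/n/6,2)); yw+=dy/n
        P=np.array([X,Y,Z])
    for i in range(0,len(dp),8): print(json.dumps({"delta_pos":dp[i:i+8],"roll":ro[i:i+8]}))
if __name__=='__main__': plan(eval(sys.argv[1]))
E
python3 plan.py '[(.50,.12,.36,-5),(.4485,-.304,.20,-81.3)]'
```

```text
t 0.1 at [0.2749 0.5607 0.252 ] yaw 63.89 j [-1.08  0.69 -0.19  1.57  0.16  0.9  -0.22]
{"delta_pos": [[-0.72, -0.54, -0.2], [-0.75, -0.5, -0.2], [-0.77, -0.46, -0.2], [-0.8, -0.41, -0.2], [-0.82, -0.37, -0.2], [-0.84, -0.33, -0.2], [-0.86, -0.28, -0.2], [-0.87, -0.23, -0.2]], "roll": [0.52, 0.52, 0.52, 0.52, 0.52, 0.52, 0.52, 0.52]}
{"delta_pos": [[-0.88, -0.18, -0.2], [-0.89, -0.14, -0.2], [-0.9, -0.09, -0.2], [-0.9, -0.04, -0.2], [-0.9, 0.01, -0.2], [-0.9, 0.06, -0.2], [-0.89, 0.11, -0.2], [-0.89, 0.16, -0.2]], "roll": [0.52, 0.52, 0.52, 0.52, 0.52, 0.52, 0.52, 0.52]}
{"delta_pos": [[-0.88, 0.21, -0.2], [-0.86, 0.25, -0.2], [-0.85, 0.3, -0.2], [-0.83, 0.35, -0.2], [-0.81, 0.39, -0.2], [-0.79, 0.44, -0.2], [-0.85, -0.03, 0.32], [-0.85, 0.03, 0.32]], "roll": [0.52, 0.52, 0.52, 0.52, 0.52, 0.52, 0.64, 0.64]}
{"delta_pos": [[-0.85, 0.08, 0.32], [-0.84, 0.14, 0.32], [-0.83, 0.2, 0.32], [-0.82, 0.25, 0.32], [-0.8, 0.31, 0.32], [-0.78, 0.36, 0.32], [-0.75, 0.41, 0.32], [-0.72, 0.46, 0.32]], "roll": [0.64, 0.64, 0.64, 0.64, 0.64, 0.64, 0.64, 0.64]}
{"delta_pos": [[-0.69, 0.5, 0.32], [-0.65, 0.55, 0.32], [-0.62, 0.59, 0.32], [-0.58, 0.63, 0.32], [-0.53, 0.67, 0.32], [-0.49, 0.7, 0.32], [-0.44, 0.73, 0.32], [-0.39, 0.76, 0.32]], "roll": [0.64, 0.64, 0.64, 0.64, 0.64, 0.64, 0.64, 0.64]}
{"delta_pos": [[-0.34, 0.78, 0.32], [-0.28, 0.81, 0.32]], "roll": [0.64, 0.64]}
```

>>> step_arm([
  [-0.72,-0.54,-0.2],
  [-0.75,-0.5,-0.2],
  [-0.77,-0.46,-0.2],
  [-0.8,-0.41,-0.2],
  [-0.82,-0.37,-0.2],
  [-0.84,-0.33,-0.2],
  [-0.86,-0.28,-0.2],
  [-0.87,-0.23,-0.2],
], roll=[0.52,0.52,0.52,0.52,0.52,0.52,0.52,0.52], fingers=1)

```text
time: 0.77
position: [0.3573, 0.3996, 0.2926]
ee_rot: [-0.0, 0.432, 0.902, -0.0]
wrist_force: [0.5, -0.0, 0.5]
opening: 0.999
finger_force: 0.0
```

>>> step_arm([
  [-0.88,-0.18,-0.2],
  [-0.89,-0.14,-0.2],
  [-0.9,-0.09,-0.2],
  [-0.9,-0.04,-0.2],
  [-0.9,0.01,-0.2],
  [-0.9,0.06,-0.2],
  [-0.89,0.11,-0.2],
  [-0.89,0.16,-0.2],
], roll=[0.52,0.52,0.52,0.52,0.52,0.52,0.52,0.52])

```text
time: 1.43
position: [0.4393, 0.2393, 0.3327]
ee_rot: [-0.0, 0.617, 0.787, -0.0]
wrist_force: [-0.0, 0.2, -0.5]
opening: 0.999
finger_force: 0.0
```

Tracking matches the plan, so I'll continue.

>>> step_arm([
  [-0.88,0.21,-0.2],
  [-0.86,0.25,-0.2],
  [-0.85,0.3,-0.2],
  [-0.83,0.35,-0.2],
  [-0.81,0.39,-0.2],
  [-0.79,0.44,-0.2],
  [-0.85,-0.03,0.32],
  [-0.85,0.03,0.32],
], roll=[0.52,0.52,0.52,0.52,0.52,0.52,0.64,0.64])

```text
time: 2.1
position: [0.4969, 0.0771, 0.3468]
ee_rot: [0.0, 0.781, 0.625, 0.001]
wrist_force: [-0.3, -0.6, -0.3]
opening: 1.001
finger_force: 0.0
```

>>> step_arm([
  [-0.85,0.08,0.32],
  [-0.84,0.14,0.32],
  [-0.83,0.2,0.32],
  [-0.82,0.25,0.32],
  [-0.8,0.31,0.32],
  [-0.78,0.36,0.32],
  [-0.75,0.41,0.32],
  [-0.72,0.46,0.32],
], roll=[0.64,0.64,0.64,0.64,0.64,0.64,0.64,0.64])

```text
time: 2.77
position: [0.4755, -0.0925, 0.2821]
ee_rot: [-0.0, 0.918, 0.396, -0.0]
wrist_force: [-0.1, -0.3, 0.0]
opening: 1.001
finger_force: 0.0
```

>>> step_arm([
  [-0.69,0.5,0.32],
  [-0.65,0.55,0.32],
  [-0.62,0.59,0.32],
  [-0.58,0.63,0.32],
  [-0.53,0.67,0.32],
  [-0.49,0.7,0.32],
  [-0.44,0.73,0.32],
  [-0.39,0.76,0.32],
], roll=[0.64,0.64,0.64,0.64,0.64,0.64,0.64,0.64])

```text
time: 3.43
position: [0.4543, -0.2619, 0.218]
ee_rot: [-0.0, 0.99, 0.139, -0.0]
wrist_force: [0.7, 0.0, -0.7]
opening: 1.004
finger_force: 0.0
```

>>> step_arm([
  [-0.34,0.78,0.32],
  [-0.28,0.81,0.32],
  [0,0,0],
  [0,0,0],
], roll=[0.64,0.64,0,0])

```text
time: 3.77
position: [0.4486, -0.3042, 0.202]
ee_rot: [-0.0, 0.997, 0.073, -0.001]
wrist_force: [0.7, 0.1, -0.0]
opening: 0.999
finger_force: 0.0
```

```bash
python3 - <<'E'
from h import *
a,d,c=snap('wrist','w1.png'); w=world(d,c)
np.savez('w1.npz',a=a,w=w)
m=org(a); g=(w[:,:,2]>.058)&(w[:,:,2]<.08)&m
rect(onplane(big(g),c,.067),'grip')
b=(w[:,:,2]>.03)&(w[:,:,2]<.08); rect(onplane(big(b),c,.045),'body')
E
python3 plan.py '[(.4485,-.304,.062,-81.3)]'
```

```text
grip 1747 c 451.3 -305.3 size 79.7 17.4 yaw 8.99
body 7547 c 451.7 -305.4 size 110.7 64.4 yaw 8.9
t 3.82 at [ 0.4492 -0.303   0.2023] yaw -81.52 j [ 0.27  0.69  0.4   1.89 -0.42  0.65 -0.49]
{"delta_pos": [[-0.01, 0.01, 0.94], [-0.01, 0.01, 0.94], [-0.01, 0.01, 0.94], [-0.01, 0.01, 0.94], [-0.01, 0.01, 0.94], [-0.01, 0.01, 0.94]], "roll": [-0.01, -0.01, -0.01, -0.01, -0.01, -0.01]}
```

View pics/w1.png

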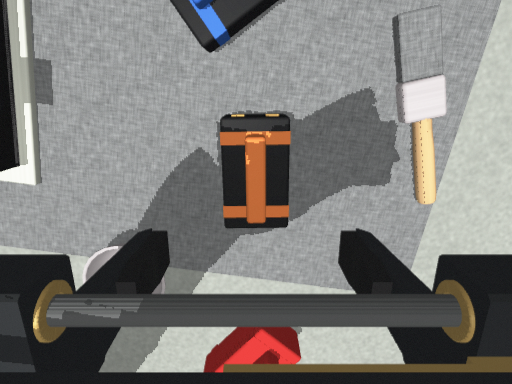

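The wrist view shows the orange pack at about (255,170) between the open fingers, at (0.451, -0.305) with yaw 8.9°. That agrees with the top view to within 3 mm. I'll descend onto the grip bar.

>>> step_arm([
  [-0.02,0.02,0.94],
  [-0.02,0.02,0.94],
  [-0.01,0.01,0.94],
  [0,0,0.94],
  [0,0,0.9],
  [0,0,0.5],
  [0,0,0.4],
  [0,0,0],
], roll=[-0.04,-0.03,0,0,0,0,0,0])

```text
time: 4.48
position: [0.4483, -0.3031, 0.0624]
ee_rot: [-0.001, 0.997, 0.078, -0.001]
wrist_force: [0.5, 0.2, -0.5]
opening: 0.998
finger_force: 0.0
```

>>> step_arm([
  [0,0,0],
  [0,0,0],
  [0,0,0],
  [0,0,0],
  [0,0,0],
  [0,0,0],
  [0,0,0],
  [0,0,0],
], roll=[0,0,0,0,0,0,0,0], fingers=0, squeeze=40)

```text
time: 5.15
position: [0.4484, -0.3049, 0.0638]
ee_rot: [0.0, 0.997, 0.077, 0.0]
wrist_force: [0.2, 0.4, 1.2]
opening: 0.419
finger_force: 0.0
```

>>> step_arm([
  [0,0,0],
  [0,0,0],
  [0,0,0],
  [0,0,0],
  [0,0,0],
  [0,0,0],
  [0,0,0],
  [0,0,0],
], roll=[0,0,0,0,0,0,0,0])

```text
time: 5.82
position: [0.4485, -0.3055, 0.0637]
ee_rot: [0.0, 0.997, 0.077, 0.0]
wrist_force: [0.5, -3.3, -2.5]
opening: 0.199
finger_force: 40.0
```

>>> step_arm([
  [0,0,-0.3],
  [0,0,-0.6],
  [0,0,-0.9],
  [0,0,-0.9],
  [0,0,-0.9],
  [0,0,-0.8],
  [0,0,-0.4],
  [0,0,0],
], roll=[0,0,0,0,0,0,0,0])

```text
time: 6.48
position: [0.4489, -0.3047, 0.1853]
ee_rot: [0.0, 0.997, 0.078, 0.001]
wrist_force: [-0.3, -0.2, -5.8]
opening: 0.198
finger_force: 40.0
```

The pack is gripped: opening is 17.5 mm, grip 40 N, and the weight shows at the wrist. I'll move beside the case to look at the bay and the held pack together.

```bash
python3 plan.py '[(.4985,-.12,.20,-88.9)]'
```

```text
t 6.48 at [ 0.4489 -0.3047  0.1853] yaw -81.09 j [ 0.28  0.71  0.38  1.9  -0.44  0.61 -0.46]
{"delta_pos": [[0.34, -0.78, -0.07], [0.33, -0.78, -0.07], [0.32, -0.79, -0.07], [0.31, -0.79, -0.07], [0.3, -0.8, -0.07], [0.29, -0.8, -0.07], [0.27, -0.8, -0.07], [0.26, -0.81, -0.07]], "roll": [0.14, 0.14, 0.14, 0.14, 0.14, 0.14, 0.14, 0.14]}
{"delta_pos": [[0.25, -0.81, -0.07]], "roll": [0.14]}
```

>>> step_arm([
  [0.34,-0.78,-0.07],
  [0.33,-0.78,-0.07],
  [0.32,-0.79,-0.07],
  [0.31,-0.79,-0.07],
  [0.3,-0.8,-0.07],
  [0.29,-0.8,-0.07],
  [0.27,-0.8,-0.07],
  [0.26,-0.81,-0.07],
], roll=[0.14,0.14,0.14,0.14,0.14,0.14,0.14,0.14])

```text
time: 7.15
position: [0.4911, -0.1388, 0.1962]
ee_rot: [-0.001, 1.0, 0.019, -0.002]
wrist_force: [0.1, -0.2, -6.6]
opening: 0.198
finger_force: 40.0
```

>>> step_arm([
  [0.25,-0.81,-0.07],
  [0,0,0],
  [0,0,0],
  [0,0,0],
  [0,0,0],
], roll=[0.14,0,0,0,0])

```text
time: 7.57
position: [0.4968, -0.1212, 0.1989]
ee_rot: [0.0, 1.0, 0.011, -0.001]
wrist_force: [-0.1, 0.3, -6.0]
opening: 0.198
finger_force: 40.0
```

Run:
```python
from h import *
s=robot.observe(); p=s['position'];print(p)
a,d,c=snap('wrist','w2.png'); w=world(d,c); np.savez('w2.npz',a=a,w=w,d=d)
zt=p[2]-.0637
z=w[:,:,2]; y=w[:,:,1];x=w[:,:,0]
pk=(abs(y-p[1])<.05)&(abs(x-p[0])<.08)&(z>zt+.03)&(z<zt+.08)
rect(onplane(big(pk&(z<zt+.055)|pk&org(a)),c,zt+.045),'body')
rect(onplane(big(pk&org(a)&(z>zt+.055)),c,zt+.067),'grip')
r=org(a)&(abs(x-.4985)<.08)&(abs(y-.015)<.06)&(z<.056)
rect(onplane(big(r),c,.048),'ribs'); print(np.percentile(z[r],[5,50,95]))
a2,d2,c2=snap('top','t2.png')
w=world(d2,c2);z=w[:,:,2];x=w[:,:,0];y=w[:,:,1]
r=org(a2)&(abs(x-.4985)<.08)&(abs(y-.015)<.06)&(z<.056)
rect(onplane(big(r),c2,.048),'ribs top')
```

```text
[ 0.49679765 -0.12119893  0.19889216]
body 15253 c 511.6 -120.7 size 89.7 64.6 yaw 1.22
grip 4629 c 512.0 -120.7 size 59.1 17.6 yaw 1.26
ribs 6072 c 499.3 11.0 size 129.5 89.8 yaw 0.22
[0.01882129 0.03968612 0.04798031]
ribs top 1 c 561.0 46.6 size 0.0 0.0 yaw 0.0
```

View pics/w2.png

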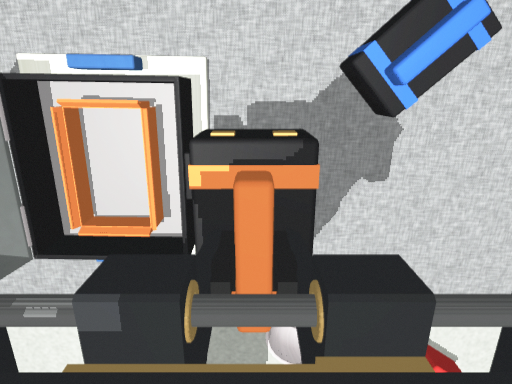

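The wrist view shows the bay ribs at about (110,165) and the held pack at (255,230), with its near end hidden by the fingers. The ribs are seen obliquely, so I'll use only their top edges, plus the pack's visible far end.

Run:
```python
from h import *
z_=np.load('w2.npz');a,w=z_['a'],z_['w'];x,y,z=w[:,:,0],w[:,:,1],w[:,:,2]
P=lambda m:np.round([np.percentile(x[m],[1,50,99]),np.percentile(y[m],[1,50,99]),np.percentile(z[m],[2,50,98])],4)
o=org(a)
r=o&(abs(x-.4985)<.08)&(abs(y-.015)<.06)
t=r&(z>.0445)&(z<.052); rect(w[t][:,:2],'rib tops'); print(P(t))
for nm,m in dict(xlo=x<.45,xhi=x>.55,ylo=y<-.01,yhi=y>.04).items(): print(nm,(t&m).sum(),P(t&m).tolist())
f=(abs(x-.4985)<.05)&(abs(y-.015)<.03)&(z<.03)&~o; print('floor',P(f).tolist()); 
pk=(abs(y+.12)<.05)&(x>.45)&(z>.155)&(z<.215)&(x<.6)
g=pk&o&(z>.195); print('grip',P(g).tolist())
b=pk&(z<.187)&(z>.17); print('body top',P(b).tolist())
rim=(z>.055)&(z<.065)&(abs(x-.4985)<.1)&(abs(y-.0153)<.09); rect(w[big(rim)][:,:2],'rim');print(P(rim).tolist())
```

```text
rib tops 1675 c 499.3 15.1 size 129.1 83.2 yaw 0.53
[[ 0.4356  0.4989  0.5627]
 [-0.026   0.021   0.0559]
 [ 0.0446  0.0469  0.049 ]]
xlo 401 [[0.4351, 0.4387, 0.4497], [-0.0259, 0.0161, 0.0554], [0.0446, 0.0469, 0.0489]]
xhi 302 [[0.5506, 0.5612, 0.5636], [-0.0256, 0.0147, 0.056], [0.0446, 0.0469, 0.0489]]
ylo 579 [[0.4377, 0.5037, 0.5623], [-0.0262, -0.0241, -0.0107], [0.0448, 0.0474, 0.0492]]
yhi 686 [[0.4378, 0.5046, 0.562], [0.0411, 0.0543, 0.0562], [0.0445, 0.0464, 0.0487]]
floor [[0.4497, 0.5019, 0.5477], [-0.0092, 0.0176, 0.0444], [0.0141, 0.0156, 0.0171]]
grip [[0.4608, 0.5124, 0.5381], [-0.1295, -0.1207, -0.1118], [0.1986, 0.2018, 0.203]]
body top [[0.4947, 0.5346, 0.5535], [-0.1518, -0.1202, -0.089], [0.1758, 0.1799, 0.1816]]
rim 6492 c 500.0 20.5 size 170.3 170.2 yaw -89.75
[[0.4163, 0.5014, 0.5848], [-0.0622, 0.0859, 0.1045], [0.0555, 0.0597, 0.0646]]
```

In the wrist frame the bay centre is (0.4993, 0.0150) with yaw about 0.5°, and rib tops are at 47 mm (48 expected). The held pack sits +2 mm in x from the TCP. I'll drop to rim clearance first, then come in sideways. That way any touch on the lid only leans it further back.

```bash
python3 plan.py '[(.497,-.1212,.142,-89.4),(.497,.0147,.142,-89.4)]'
```

```text
t 7.67 at [ 0.4971 -0.1213  0.1992] yaw -88.8 j [-0.14  0.68  0.48  1.98 -0.53  0.61 -0.85]
{"delta_pos": [[-0.0, -0.0, 0.76], [-0.0, -0.0, 0.76], [-0.0, -0.0, 0.76], [0.01, -0.91, 0.0], [0.01, -0.91, 0.0], [0.01, -0.91, 0.0], [0.01, -0.91, 0.0], [0.01, -0.91, 0.0]], "roll": [0.03, 0.03, 0.03, -0.0, -0.0, -0.0, -0.0, -0.0]}
{"delta_pos": [[0.01, -0.91, 0.0]], "roll": [-0.0]}
```

>>> step_arm([
  [0,0,0.76],
  [0,0,0.76],
  [0,0,0.76],
  [0.01,-0.6,0],
  [0.01,-0.9,0],
  [0.01,-0.9,0],
  [0.01,-0.8,0],
  [0.01,-0.6,0],
], roll=[0.03,0.03,0.03,0,0,0,0,0])

```text
time: 8.33
position: [0.4976, -0.0237, 0.1422]
ee_rot: [-0.001, 1.0, 0.007, -0.0]
wrist_force: [0.6, 0.5, -6.5]
opening: 0.202
finger_force: 40.0
```

>>> step_arm([
  [0.01,-0.6,0],
  [0,-0.5,0],
  [0,-0.3,0],
  [0,-0.24,0],
  [0,0,0],
  [0,0,0],
  [0,0,0],
], roll=[0,0,0,0,0,0,0])

```text
time: 8.92
position: [0.4975, 0.0145, 0.1426]
ee_rot: [0.0, 1.0, 0.006, 0.0]
wrist_force: [-0.0, -1.1, -5.4]
opening: 0.199
finger_force: 40.0
```

```bash
python3 plan.py '[(.497,.0147,.095,-89.4)]'
python3 - <<'E'
from h import *
s=robot.observe();print(s['wrist_force'])
a,d,c=snap('wrist','w3.png');w=world(d,c);x,y,z=w[:,:,0],w[:,:,1],w[:,:,2];o=org(a)
t=o&(abs(x-.4985)<.08)&(abs(y-.015)<.06)&(z>.0445)&(z<.052)
for nm,m in dict(xhi=x>.55,ylo=y<-.02,yhi=y>.05).items():
    k=t&m
    if k.sum()>20: print(nm,k.sum(),np.percentile(x[k],[1,50,99]).round(4),np.percentile(y[k],[1,50,99]).round(4))
zt=s['position'][2]-.0637
b=(abs(y-.015)<.05)&(x>.48)&(x<.6)&(abs(z-zt-.045)<.005); print('body',np.percentile(x[b],[1,99]).round(4),np.percentile(y[b],[1,50,99]).round(4))
E
```

```text
t 8.92 at [0.4975 0.0145 0.1426] yaw -89.32 j [-0.37  0.76  0.42  2.06 -0.68  0.46 -0.99]
{"delta_pos": [[-0.01, -0.0, 0.63], [-0.01, -0.0, 0.63], [-0.01, -0.0, 0.63]], "roll": [0.0, 0.0, 0.0]}
[-0.03991551 -1.13547214 -5.43311328]
xhi 405 [0.5502 0.561  0.5625] [-0.025   0.0113  0.0557]
ylo 96 [0.5478 0.5534 0.5582] [-0.0256 -0.0231 -0.0204]
yhi 75 [0.5448 0.5525 0.5618] [0.0501 0.0548 0.0578]
body [0.4979 0.5537] [-0.0164  0.0149  0.0464]
```

View pics/w3.png

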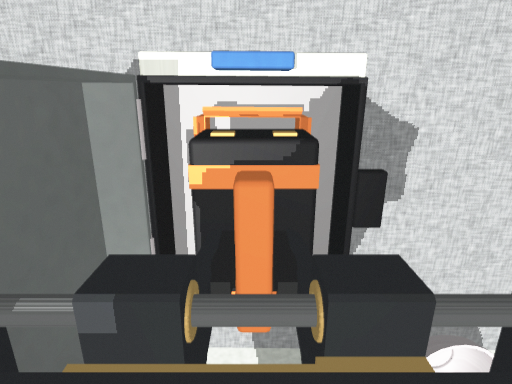

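The held pack sits centred over the ribs: y is 0.0150 against 0.0153, and the x far ends are consistent to within 1 mm. I'll lower it.

>>> step_arm([
  [0,0,0.5],
  [0,0,0.5],
  [0,0,0.4],
  [0,0,0.3],
  [0,0,0.2],
  [0,0,0.2],
  [0,0,0],
  [0,0,0],
], roll=[0,0,0,0,0,0,0,0])

```text
time: 9.63
position: [0.4974, 0.0156, 0.09]
ee_rot: [-0.0, 1.0, 0.007, 0.0]
wrist_force: [0.2, -1.0, -6.3]
opening: 0.199
finger_force: 40.0
```

>>> step_arm([
  [0,0.02,0.15],
  [0,0.02,0.1],
  [0,0,0.08],
  [0,0,0.06],
  [0,0,0],
  [0,0,0],
  [0,0,0],
], roll=[0,0,0,0,0,0,0])

```text
time: 10.22
position: [0.4974, 0.0148, 0.0803]
ee_rot: [-0.0, 1.0, 0.007, 0.0]
wrist_force: [-0.3, -0.6, -6.1]
opening: 0.2
finger_force: 40.0
```

>>> step_arm([
  [0,0,0.04],
  [0,0,0.04],
  [0,0,0],
  [0,0,0],
  [0,0,0],
], roll=[0,0,0,0,0])

```text
time: 10.63
position: [0.4976, 0.0146, 0.0796]
ee_rot: [-0.0, 1.0, 0.006, 0.001]
wrist_force: [-2.3, 0.3, 9.1]
opening: 0.198
finger_force: 40.0
```

The wrist force has swung from -6 to +9 N, so the pack is on the floor. I'll release it.

>>> step_arm([
  [0,0,-0.02],
  [0,0,0],
  [0,0,0],
  [0,0,0],
  [0,0,0],
  [0,0,0],
  [0,0,0],
  [0,0,0],
], roll=[0,0,0,0,0,0,0,0], fingers=0.5)

```text
time: 11.3
position: [0.4974, 0.0148, 0.0787]
ee_rot: [-0.0, 1.0, 0.007, -0.0]
wrist_force: [-0.4, 0.2, 0.9]
opening: 0.5
finger_force: 0.0
```

>>> step_arm([
  [0,0,-0.2],
  [0,0,-0.4],
  [0,0,-0.6],
  [0,0,-0.6],
  [0,0,-0.6],
  [0,0.3,-0.5],
  [0,0.6,-0.4],
  [0,0.6,0],
], roll=[0,0,0,0,0,0,0,0])

```text
time: 11.97
position: [0.4988, -0.0236, 0.1631]
ee_rot: [0.0, 1.0, 0.007, 0.002]
wrist_force: [0.2, 0.1, 0.5]
opening: 0.497
finger_force: 0.0
```

>>> step_arm([
  [0,0.9,0],
  [0,0.9,0],
  [0,0.9,-0.5],
  [0,0.9,-0.5],
  [0,0.9,-0.5],
  [0,0.5,0],
  [0,0,0],
  [0,0,0],
], roll=[0,0,0,0,0,0,0,0], fingers=0)

```text
time: 12.63
position: [0.4989, -0.1486, 0.1988]
ee_rot: [-0.0, 1.0, 0.006, -0.0]
wrist_force: [-0.4, 0.1, -0.6]
opening: 0.007
finger_force: 0.0
```

Run:
```python
from h import *
s=robot.observe();print(s['position'],s['ee_rot'],s['time'])
a,d,c=snap('wrist','w4.png');w=world(d,c);x,y,z=w[:,:,0],w[:,:,1],w[:,:,2];o=org(a)
g=o&(abs(x-.4985)<.05)&(abs(y-.015)<.03)&(abs(z-.083)<.006)
if g.sum(): rect(w[big(g)][:,:2],'grip'); print('z',np.percentile(z[g],[5,50,95]))
b=(abs(x-.4985)<.07)&(abs(y-.015)<.045)&(abs(z-.061)<.006); rect(w[b][:,:2],'body/rim')
l=(z>.08)&(abs(x-.4985)<.08)&(y>.08)&(y<.2)
for h in (.1,.15,.2):
    q=w[l&(abs(z-h)<.01)]
    if len(q): print(h,len(q),np.percentile(q[:,1],[2,50,98]).round(4))
a2,d2,c2=snap('top','t4.png');w=world(d2,c2);z=w[:,:,2]
L=(abs(w[:,:,0]-.4985)<.1)&(w[:,:,1]>.08)&(w[:,:,1]<.24)&(z>.1)
for h in np.arange(.11,.25,.02):
    q=w[L&(abs(z-h)<.01)]
    if len(q): print(round(h,2),len(q),np.percentile(q[:,1],[2,50,98]).round(4),np.percentile(q[:,0],[2,98]).round(3))
t=org(a2)&L; print('tab',t.sum(),w[t].mean(0) if t.any() else '')
```

```text
[ 0.49892736 -0.14856386  0.19878181] [-1.38124221e-04  9.99984574e-01  5.54970036e-03 -1.84444172e-04] 12.6333
grip 616 c 500.5 7.5 size 80.3 16.6 yaw 10.56
z [0.07753866 0.08090849 0.08278763]
body/rim 5874 c 498.9 14.7 size 110.1 65.9 yaw 0.78
0.11 16 [0.098  0.1068 0.1182] [0.579 0.582]
0.13 11 [0.0999 0.1079 0.1159] [0.579 0.582]
0.15 11 [0.1016 0.1068 0.1136] [0.579 0.583]
0.17 9 [0.1045 0.1072 0.1128] [0.578 0.582]
0.19 6 [0.1078 0.1096 0.1463] [0.519 0.581]
0.21 355 [0.1107 0.132  0.1493] [0.514 0.582]
tab 0
```

View pics/w4.png

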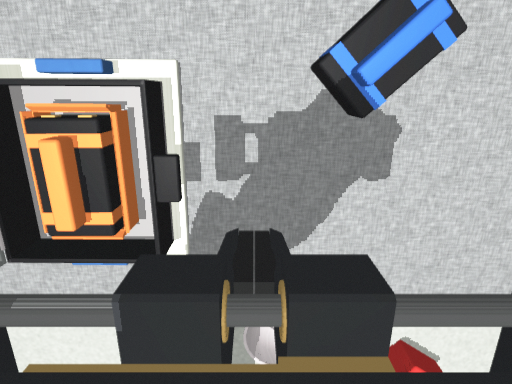

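The pack is in the bay: body centre (0.4989, 0.0147), size 110x66, grip top at about 81–83 mm, as it should be. The lid stands at about 1.7 rad, with its back face at y≈0.15. I'll turn the closed fingers a quarter turn and go over behind the lid. First I'll test the roll direction.

>>> step_arm([
  [0,0,-0.9],
  [0,0,-0.9],
  [0,0,-0.9],
  [0,0,-0.8],
], roll=[-0.9,-0.9,0,0])

```text
time: 13.07
position: [0.4993, -0.1462, 0.2869]
ee_rot: [-0.001, 0.995, 0.102, -0.0]
wrist_force: [1.2, -0.2, -0.3]
opening: 0.003
finger_force: 0.0
```

```bash
python3 plan.py '[(.4985,.03,.30,-40),(.4985,.19,.29,0),(.4985,.19,.189,0)]'
```

```text
t 13.07 at [ 0.4993 -0.1462  0.2869] yaw -78.29 j [-0.13  0.56  0.54  1.86 -0.38  0.83 -0.77]
{"delta_pos": [[0.17, -0.86, -0.07], [0.25, -0.85, -0.07], [0.32, -0.82, -0.07], [0.38, -0.79, -0.07], [0.45, -0.76, -0.07], [0.51, -0.72, -0.07], [0.57, -0.67, -0.07], [0.62, -0.62, -0.07]], "roll": [-0.8, -0.8, -0.8, -0.8, -0.8, -0.8, -0.8, -0.8]}
{"delta_pos": [[0.61, -0.51, 0.05], [0.66, -0.46, 0.05], [0.69, -0.4, 0.05], [0.73, -0.34, 0.05], [0.75, -0.27, 0.05], [0.77, -0.21, 0.05], [0.79, -0.14, 0.05], [0.8, -0.07, 0.05]], "roll": [-0.83, -0.83, -0.83, -0.83, -0.83, -0.83, -0.83, -0.83]}
{"delta_pos": [[0.0, 0.0, 0.81], [0.0, 0.0, 0.81], [0.0, 0.0, 0.81], [0.0, 0.0, 0.81], [0.0, 0.0, 0.81]], "roll": [-0.0, -0.0, -0.0, -0.0, -0.0]}
```

Roll is going in the good direction, away from the joint limit. I'll continue over the lid.

>>> step_arm([
  [0.17,-0.86,-0.07],
  [0.25,-0.85,-0.07],
  [0.32,-0.82,-0.07],
  [0.38,-0.79,-0.07],
  [0.45,-0.76,-0.07],
  [0.51,-0.72,-0.07],
  [0.57,-0.67,-0.07],
  [0.62,-0.62,-0.07],
], roll=[-0.8,-0.8,-0.8,-0.8,-0.8,-0.8,-0.8,-0.8])

```text
time: 13.73
position: [0.4982, 0.031, 0.2998]
ee_rot: [-0.001, 0.905, 0.425, -0.001]
wrist_force: [0.2, 0.3, 0.3]
opening: 0.004
finger_force: 0.0
```

>>> step_arm([
  [0.61,-0.51,0.05],
  [0.66,-0.46,0.05],
  [0.69,-0.4,0.05],
  [0.73,-0.34,0.05],
  [0.75,-0.27,0.05],
  [0.77,-0.21,0.05],
  [0.79,-0.14,0.05],
  [0.8,-0.07,0.05],
], roll=[-0.83,-0.83,-0.83,-0.83,-0.83,-0.83,-0.83,-0.83])

```text
time: 14.4
position: [0.4981, 0.1906, 0.2896]
ee_rot: [-0.001, 0.706, 0.708, -0.001]
wrist_force: [0.2, -0.2, -0.5]
opening: 0.009
finger_force: 0.0
```

>>> step_arm([
  [0,0,0],
  [0,0,0],
  [0,0,0],
], roll=[0,0,0])

```text
time: 14.65
position: [0.4988, 0.1878, 0.2899]
ee_rot: [0.0, 0.709, 0.706, -0.001]
wrist_force: [0.5, 0.6, 0.2]
opening: 0.008
finger_force: 0.0
```

```bash
python3 plan.py '[(.4985,.19,.189,0)]'
python3 - <<'E'
from h import *
a,d,c=snap('wrist','w5.png')
w=world(d,c);z=w[:,:,2];L=(abs(w[:,:,0]-.4985)<.1)&(w[:,:,1]>.06)&(w[:,:,1]<.24)&(z>.07)&(z<.24)
for h in np.arange(.09,.25,.02):
    q=w[L&(abs(z-h)<.01)]
    if len(q): print(round(h,2),len(q),np.percentile(q[:,1],[2,50,98]).round(4),np.percentile(q[:,0],[2,98]).round(3))
s=np.arange(1.7,-.03,-.1)
# corner path of finger at distance .12 from the hinge on the outer roof -> TCP (y,z)
y=.0905-.12*np.cos(s)+.04*np.sin(s)+.009; zz=.06+.12*np.sin(s)+.04*np.cos(s)+.014
print(np.c_[s,y,zz].round(4)); print((np.diff(np.c_[y,zz],axis=0)/.025).round(2).tolist())
E
```

```text
t 14.65 at [0.4988 0.1878 0.2899] yaw -0.26 j [-0.55  0.52  0.17  1.81 -0.11  0.82 -0.33]
{"delta_pos": [[0.02, -0.0, 0.81], [0.02, -0.0, 0.81], [0.02, -0.0, 0.81], [0.02, -0.0, 0.81], [0.02, -0.0, 0.81]], "roll": [-0.01, -0.01, -0.01, -0.01, -0.01]}
0.09 631 [0.134  0.1359 0.1391] [0.418 0.58 ]
0.11 739 [0.1367 0.1384 0.1416] [0.419 0.581]
0.13 906 [0.1393 0.1411 0.1443] [0.419 0.58 ]
0.15 1071 [0.142  0.1437 0.147 ] [0.418 0.58 ]
0.17 1003 [0.1446 0.1465 0.1497] [0.418 0.581]
0.19 1297 [0.1472 0.1488 0.1503] [0.417 0.581]
0.21 1357 [0.1443 0.148  0.1507] [0.417 0.582]
0.23 3 [0.121  0.1211 0.1216] [0.499 0.5  ]
[[ 1.7     0.1546  0.1878]
 [ 1.6     0.143   0.1928]
 [ 1.5     0.1309  0.1965]
 [ 1.4     0.1185  0.1991]
 [ 1.3     0.1059  0.2003]
 [ 1.2     0.0933  0.2003]
 [ 1.1     0.0807  0.1991]
 [ 1.      0.0683  0.1966]
 [ 0.9     0.0562  0.1929]
 [ 0.8     0.0446  0.188 ]
 [ 0.7     0.0335  0.1819]
 [ 0.6     0.023   0.1748]
 [ 0.5     0.0134  0.1666]
 [ 0.4     0.0045  0.1576]
 [ 0.3    -0.0033  0.1477]
 [ 0.2    -0.0102  0.137 ]
 [ 0.1    -0.0159  0.1258]
 [-0.     -0.0205  0.114 ]]
[[-0.47, 0.2], [-0.48, 0.15], [-0.5, 0.1], [-0.5, 0.05], [-0.51, 0.0], [-0.5, -0.05], [-0.5, -0.1], [-0.48, -0.15], [-0.47, -0.2], [-0.44, -0.24], [-0.42, -0.29], [-0.39, -0.33], [-0.35, -0.36], [-0.31, -0.4], [-0.27, -0.43], [-0.23, -0.45], [-0.18, -0.47]]
```

View pics/w5.png

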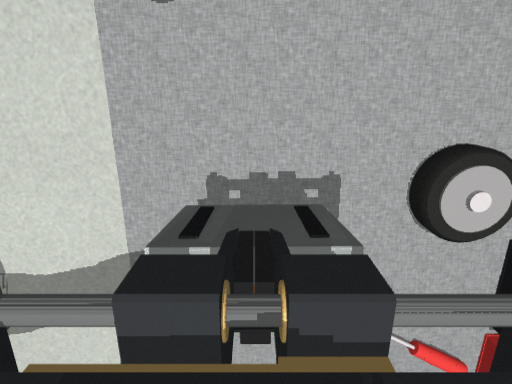

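The view shows the lid's back with two dark slots at about (195,222) and (310,222). The depth slope gives 1.70 rad, and the area behind the lid is clear. I'll descend behind it, then push along the arc: tool +x is world +y, and the finger corner runs 120 mm from the hinge.

>>> step_arm([
  [0,0,0.81],
  [0,0,0.81],
  [0,0,0.81],
  [0,0,0.81],
  [0,0,0.81],
  [-0.4,0,0],
  [-0.4,0,0],
  [0,0,0],
], roll=[0,0,0,0,0,0,0,0])

```text
time: 15.37
position: [0.5, 0.1642, 0.19]
ee_rot: [0.001, 0.71, 0.704, -0.001]
wrist_force: [0.7, -0.9, -0.2]
opening: 0.007
finger_force: 0.0
```

>>> step_arm([
  [-0.3,0,0],
  [-0.3,0,-0.05],
  [-0.47,0,-0.2],
  [-0.48,0,-0.15],
  [-0.5,0,-0.1],
  [0,0,0],
], roll=[0,0,0,0,0,0])

```text
time: 15.87
position: [0.4997, 0.1132, 0.2025]
ee_rot: [0.001, 0.71, 0.704, -0.0]
wrist_force: [-0.3, -0.5, -0.5]
opening: 0.004
finger_force: 0.0
```

```bash
cat > lid.py <<'E'
from h import *
s=robot.observe();print(s['time'],s['position'].round(4),s['wrist_force'].round(1))
a,d,c=snap('wrist');w=world(d,c);z=w[:,:,2];L=(abs(w[:,:,0]-.4985)<.09)&(abs(w[:,:,0]-.4985)>.035)&(w[:,:,1]>-.08)&(w[:,:,1]<.17)&(z>.09)&(z<.25)
q=w[L][:,1:]
def th(y,z): # roof plane at distance .04 from hinge: fit
    return
qq=q-[.0905,.06]
T=np.arange(-.1,2,.005)
n=[(np.abs(qq@[np.sin(t),np.cos(t)]-.04)<.003).sum() for t in T]
print('theta',T[np.argmax(n)].round(3),max(n),len(q))
E
python3 lid.py
```

```text
15.8667 [0.4997 0.1132 0.2025] [-0.3 -0.5 -0.5]
theta 1.36 14883 17376
```

The lid follows, now at 1.36 rad, so I'll continue along the arc.

>>> step_arm([
  [-0.4,0,0],
  [-0.5,0,0.05],
  [-0.5,0,0.05],
  [-0.5,0,0.1],
  [-0.48,0,0.15],
  [-0.47,0,0.2],
  [-0.44,0,0.24],
  [0,0,0],
], roll=[0,0,0,0,0,0,0,0])

```text
time: 16.58
position: [0.4983, 0.0319, 0.181]
ee_rot: [0.0, 0.709, 0.705, -0.001]
wrist_force: [-0.0, -0.3, -0.6]
opening: 0.007
finger_force: 0.0
```

```bash
python3 lid.py
```

```text
16.5833 [0.4983 0.0319 0.181 ] [-0.  -0.3 -0.6]
theta 0.69 31326 40385
```

>>> step_arm([
  [-0.42,0,0.29],
  [-0.39,0,0.33],
  [-0.35,0,0.36],
  [-0.31,0,0.4],
  [-0.27,0,0.43],
  [-0.23,0,0.45],
  [0,0,0],
], roll=[0,0,0,0,0,0,0])

```text
time: 17.22
position: [0.4973, -0.0166, 0.123]
ee_rot: [-0.001, 0.709, 0.705, -0.002]
wrist_force: [-0.5, 1.4, -0.0]
opening: 0.006
finger_force: 0.0
```

>>> step_arm([
  [-0.15,0,0.3],
  [0,0,0.15],
  [0,0,0.05],
  [0,0,0],
  [0,0,0],
], roll=[0,0,0,0,0])

```text
time: 17.63
position: [0.4984, -0.0194, 0.1143]
ee_rot: [0.001, 0.709, 0.706, -0.0]
wrist_force: [-4.5, -2.5, 18.4]
opening: 0.011
finger_force: 9.3
```

```bash
python3 lid.py
```

```text
17.6333 [ 0.4984 -0.0194  0.1143] [-4.5 -2.5 18.4]
theta 0.01 55237 66616
```

An 18 N reaction says the lid is on its stop. I'll press slightly more, then back off and verify.

>>> step_arm([
  [0,0,0.04],
  [0,0,0.02],
  [0,0,0],
  [0,0,0],
], roll=[0,0,0,0])

```text
time: 18.02
position: [0.4984, -0.0194, 0.1142]
ee_rot: [0.001, 0.709, 0.705, 0.0]
wrist_force: [-6.4, -1.6, 33.8]
opening: 0.002
finger_force: 16.7
```

>>> step_arm([
  [0,0,-0.2],
  [0,0,-0.5],
  [0,0,-0.9],
  [0,0,-0.9],
  [0,0,-0.9],
  [0,0,-0.9],
  [0,0,0],
  [0,0,0],
], roll=[0,0,0,0,0,0,0,0])

```text
time: 18.68
position: [0.4994, -0.018, 0.2195]
ee_rot: [0.001, 0.708, 0.706, 0.001]
wrist_force: [0.2, 0.6, -1.6]
opening: 0.007
finger_force: 0.0
```

```bash
python3 lid.py
python3 - <<'E'
from h import *
a,d,c=snap('wrist','w6.png');w=world(d,c)
L=(abs(w[:,:,0]-.4985)<.08)&(abs(w[:,:,1]-.015)<.07)&(abs(w[:,:,2]-.1)<.015)
q=w[L];A=np.c_[q[:,0]-.4985,q[:,1]-.015,np.ones(len(q))];k=np.linalg.lstsq(A,q[:,2],rcond=None)[0];print('roof slope x,y, z',k.round(4),len(q),np.percentile(q[:,1],[2,98]).round(3))
E
```

```text
18.6833 [ 0.4994 -0.018   0.2195] [ 0.2  0.6 -1.6]
theta 0.01 22812 23028
roof slope x,y, z [-0.0004 -0.0015  0.1002] 34818 [-0.051  0.083]
```

View pics/w6.png

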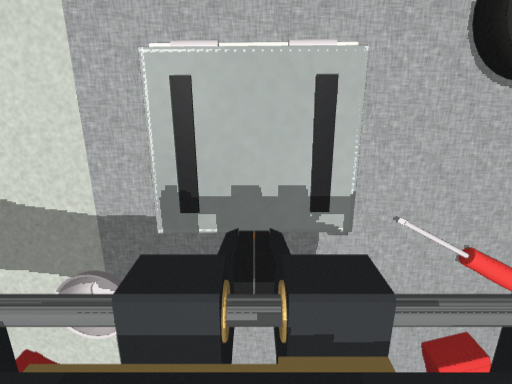

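The closed lid fills the view at about (255,140). Its roof is level (slope 0.0015) at 100.2 mm, so it is fully home, and the robot is clear. I'll hand in.

```bash
python3 -c "
from bench import robot
print(robot.job_done())"
```

```text
the job is handed in; nothing more can be done
None
```

The orange pack is flat in the bay and released, the lid is closed rim on rim, and the job is handed in at about 19 s; no verdict was returned, and I never touched the blue pack or other bench items.

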